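Preset the cap counter's thumbwheels and load the count

ROBOT

A 6-joint arm with a two-finger parallel gripper is mounted at the origin on the work surface. World frame = base frame: x ahead of the robot, y to its left, z up, the work surface at z = 0. Lengths are in m, angles in rad, forces in N, time in s.
With the tool pointing down it reaches from about 0.3 to 0.775 m from the base axis. Payload 14.6 kg.
Tool frame: the origin (TCP) lies at the very end of the fingers, on their centre line; the grasp point (between the pads) lies 19 mm behind it; z points along the fingers, x is the direction in which the jaws open and shut, and the axes are right-handed (so a half turn about z gives the same grasp; the last joint's range is limited). The gripper opens to 94 mm and grips with 3 to 60 N. Pads are 16 mm wide; open, the fingers measure 119 mm over their backs; the gripper's body (75 mm by 177 mm) begins 78 mm behind the grasp point.
Start: joints at [1.135, 0.3, 1.521, -0, 1.321, -0.067], TCP at [0.198, 0.513, 0.205] pointing down, gripper open.
Joint ranges: [-3.03, 3.03], [-0.79, 2.21], [0.23, 2.52], [-1.04, 4.18], [0, 3.07], [-2.55, 2.55]. Speed limits (rad/s): [2.22, 2.22, 2.57, 3.14, 3.14, 3.14].

INTERFACE

Orientations are given as [roll, pitch, yaw] about the fixed x, y, z axes, in that order (R = Rz(yaw) Ry(pitch) Rx(roll)).
In Python, from station import ctrl gives the robot as it stands.
- The arm moves only by the shell command python3 -m inch 'ROWS' [FORCE]. ROWS is JSON, one flat list of numbers, 7 for each row, row after row: the shift along the tool's x, y, z in cm, then the turn, a rotation vector about the tool's x, y, z in rad, then the opening, from 0 (shut) to 1 (fully open). In form: [tx, ty, tz, wx, wy, wz, claw, tx, ty, tz, wx, wy, wz, claw, ...]. A call has 1 to 20 rows; each row shifts and turns the commanded pose from where the row before left it, along the tool's axes as they then stand; what a row does not reach is not made up. A row lasts 1/8 s, in which the tool goes at most 62.5 mm and 10.7 degrees, less where a joint would pass 70% of its speed; a pose out of reach is approached as far as the arm can. A call is refused whole if a number of a shift passes 6.25 or a number of a turn 0.188, either way. A call with a gripper value outside its range is refused whole. The fingers move at their own pace and stop on an object; FORCE is the grip in N (left out, the last holds). Time passes only in rows, so rows that do not move let the fingers close. It gives the time, the measured TCP pose, the force and the opening at its end, in the units of the state.
- ctrl.get_obs(): the state, without advancing time (a new reading comes with each control period).
- ctrl.camera(name): name is "scene" or "top"; returns (picture, depth): 480x640x3 uint8, red, green, blue; 480x640 float32, m along the optical axis (not along the pixel's ray), 0 where there is no reading.
- ctrl.camera_params(name): a dict with "vertical_fov" (degrees; the focal length in pixels is half the picture's height over the tangent of half this angle, whatever the lens; pixels are square), "cx", "cy" (the principal point, pixels), "camera_from_world" (4x4, takes a point from world to camera coordinates). Camera axes: x right, y down, z forward; pixel columns grow to the right and rows downward; lengths in m; the calibration is good to about 2 mm. A picture is of the moment at which its call begins. camera_params takes no time and is no camera call.
- ctrl.hand_in(): hands the job in, once; it reports no verdict.
Trained networks look in the newest picture that a camera, given by its name, has taken for a name from the list of things; names that differ only in an ending like _2 or _b are one class to them, and where a whole thing is asked for, a point or a joint stands for the part that bears it (a point fixed in the world has none). Each returns a list of dicts, best first, with "score" (0 to 1); they miss things now and then, are a little off and sometimes report something else, mostly with a low value. They report only what shows in the picture. A call takes as long as a camera call.
- ctrl.spot_in(camera, label): "bbox" ([centre column, centre row, width, height] in pixels, round what is visible of it).
- ctrl.place_of(camera, label): "centre" ([column, row] in pixels: a listed point, or the origin of a listed thing).
The state is a dict: "time_s": time; "qpos": joint angles; "joint_vel": joint speeds; "tau": joint torques, N m; "ee_pos": TCP position; "eef_rot": TCP orientation; "force": force on the tool from outside, world axes, zero at the start; "moment": the same for the moment, N m; "grip_width": finger opening in m.
Only numpy, scipy, OpenCV 4.12 (cv2) and the standard library are available. Lean on these libraries where they do the work, as an engineer would, in place of code of your own. Each camera call takes 0.05 s, during which the arm holds its last target. There are 200 camera calls.

TASK

Set the three thumbwheels of the white counter console to 6, 2, 5 from left to right as seen from the robot (blue, red and green lands at the crowns), each clicked home, rolling them with light fingertip pressure and never forcing or pinching them. Then, and only once the code is right, press the green button fully down to load it and let it go. Leave the other things on the table and on the console where they are.

Things in the scene. Friction and masses are not known exactly. Their poses are not given: they have to be found in the camera images.
- console: White batch-counter console fixed to the table, 140 x 310 x 75 mm (x, y, z); origin at the centre of its underside; x points away from the robot side, y along the row of wheels (to the robot's left), z up. Its flat top is 75 mm above the origin. Along y it carries three thumbwheels at +78, +22, -34 mm and a green button at -108 mm, all at x = 0.
- index_left (a point): Point in the plane of the console's top, between the two red index marks of the left wheel, straight below its crown (console x = 0, y = +78 mm). The crown stands 7 to 19 mm above this point: each wheel sits at its own height, so find it by touch.
- index_middle (a point): Point in the plane of the console's top, between the two red index marks of the middle wheel, straight below its crown (console x = 0, y = +22 mm). The crown stands 7 to 19 mm above this point: each wheel sits at its own height, so find it by touch.
- index_right (a point): Point in the plane of the console's top, between the two red index marks of the right wheel, straight below its crown (console x = 0, y = -34 mm). The crown stands 7 to 19 mm above this point: each wheel sits at its own height, so find it by touch.
- wheel_left (a joint): Left thumbwheel (as seen from the robot). Rad: digit = value / 0.6283 (36 degrees, 20 mm of rim, a digit; stops at 0 and 9). Rolling the crown away from the robot (console +x) raises the digit. Released, it clicks by itself into the nearest digit. Rim lands coloured 0 black, 1 brown, 2 red, 3 orange, 4 yellow, 5 green, 6 blue, 7 violet, 8 grey, 9 white; the digit set is the land at the crown, between the red marks.
- wheel_middle (a joint): Middle thumbwheel, same make, values and land colours as the left one. Each wheel: radius 32 mm, 18 mm wide, axis along the console's y, only the crown shows. Closed fingertips laid flat on the crown with 5 to 9 N drive it by friction, like a rack on a pinion; less slips at the click, which takes about 2.5 N along the rim.
- wheel_right (a joint): Right thumbwheel, same make, values and land colours as the left one. Each wheel floats on a spring: after about 2 N it yields 1 mm per 7 N, 4 mm at most. More than 15 N of finger force on a wheel damages it, and so does pinching it.
- load_button (a joint): Green load button on the console, 28 mm across, spring loaded. Value in m: 0 out, 0.006 fully down (about 5 N); counts as pressed beyond 0.0045. It takes over the digits that are set at that moment.
- load_button_top (a point): Centre of the green load button's top face, 18 mm above the console's top when out; it presses straight down.
- sample_cap: Loose white cap, 28 mm across, 22 mm high, stands on the console's top beyond the left wheel; origin at the centre of its underside. Leave it alone.
- sample_plug: Loose blue plug, 22 mm across, 18 mm high, stands on the console's top beyond the left wheel; origin at the centre of its underside. Leave it alone.
- tub_caps: Clear tub full of white caps, 160 x 220 x 90 mm; origin at the centre of its underside. Leave it alone.
- tub_empty: Empty clear tub, 160 x 220 x 90 mm; origin at the centre of its underside. Leave it alone.
- spray_bottle: White spray bottle, 60 mm across, 170 mm high; origin at the centre of its underside. Leave it alone.
- swab_jar: Glass jar with a steel lid, 70 mm across, 90 mm high; origin at the centre of its underside. Leave it alone.
- driver: Screwdriver with a yellow handle, lying; origin under its middle. Leave it alone.
- stray_cap: Loose white cap on the table, 28 mm across, 22 mm high; origin at the centre of its underside. Leave it alone.

How it is judged:
By the outcome, as a careful person would: the job done as asked, in the order asked, and still so for the second after the job is handed in, with the robot touching nothing.
It also fails if it takes over 61 s, if anything falls off the work surface, if the arm or the gripper's body presses on something with over 40 N, if the wrist force passes 120 N, or if a joint passes its speed limit or range.

## Working session

There is one attempt and no reset: what is moved stays moved. The work goes in short steps, Python scripts to look and compute and a shell command to move; the robot and the scene stay as the last step left them, time stands still between calls to the robot, and variables do not carry over. Pictures are saved under pics/ and viewed, about 8 in all and at most 12, crops included, and the job is handed in when it is done.

```bash
mkdir -p pics; ls; cat > h.py <<'E'
import numpy as np,cv2
from station import ctrl
def ray(cam,px):
    p=ctrl.camera_params(cam); f=240/np.tan(np.radians(p["vertical_fov"])/2)
    T=np.linalg.inv(np.array(p["camera_from_world"]))
    d=T[:3,:3]@np.array([(px[0]-p["cx"])/f,(px[1]-p["cy"])/f,1]); return T[:3,3],d
def at_z(cam,px,z):
    o,d=ray(cam,px); return o+d*(z-o[2])/d[2]
def proj(cam,P):
    p=ctrl.camera_params(cam); f=240/np.tan(np.radians(p["vertical_fov"])/2)
    c=(np.array(p["camera_from_world"])@np.append(P,1))[:3]
    return np.array([p["cx"]+f*c[0]/c[2],p["cy"]+f*c[1]/c[2]])
def shot(cam,name):
    im,d=ctrl.camera(cam); cv2.imwrite(f"pics/{name}.png",im[...,::-1]); return im,d
E
python3 - <<'E'
from h import *
o=ctrl.get_obs(); print(o)
for c in("top","scene"):
    im,d=shot(c,c+"1"); np.save(c+"d.npy",d); print(c,ctrl.camera_params(c))
    for n,z in(("index_left",.075),("index_middle",.075),("index_right",.075),("load_button_top",.093),("console",0)):
        for r in ctrl.place_of(c,n)[:2]: print(n,r,at_z(c,r["centre"],z).round(4))
E
```

```text
pics
{'time_s': 0.0, 'qpos': array([ 1.13541367e+00,  3.00478030e-01,  1.52157604e+00, -1.35650706e-05,
        1.32068021e+00, -6.66275604e-02]), 'joint_vel': array([-8.13406565e-04, -1.53903614e-04, -1.03275431e-03,  3.38596852e-05,
       -2.40572454e-03,  9.30245229e-04]), 'tau': array([-2.60705401e-04, -5.31807518e+01, -3.52745819e+01,  7.08202645e-02,
        2.43411079e-02, -1.21746898e-04]), 'ee_pos': array([0.19816194, 0.51278675, 0.20488466]), 'eef_rot': array([-3.14152976e+00,  1.13996610e-03,  1.20204463e+00]), 'force': array([ 0.52618987, -0.36587669,  0.33022709]), 'moment': array([-0.00600248,  0.00149839,  0.03026617]), 'grip_width': 0.09402316237669013}
top {'vertical_fov': 49.08541580594584, 'cx': 319.9432553683075, 'cy': 235.20188392188146, 'camera_from_world': array([[-0.02702637, -0.99955693,  0.0124707 ,  0.02372918],
       [-0.99276209,  0.02537812, -0.11738559,  0.58799063],
       [ 0.1170171 , -0.01555294, -0.99300811,  1.23219379],
       [ 0.        ,  0.        ,  0.        ,  1.        ]])}
index_left {'centre': [275.5, 255.0], 'score': 0.96} [0.54   0.
[... 613 characters left out ...]
3783, -0.56456819, -0.28881588],
       [-0.43705056,  0.35761687, -0.825286  ,  1.39085464],
       [ 0.        ,  0.        ,  0.        ,  1.        ]])}
index_left {'centre': [347.5, 216.4], 'score': 0.7} [0.5384 0.1134 0.075 ]
index_middle {'centre': [328.8, 226.3], 'score': 0.69} [0.5312 0.0603 0.075 ]
index_right {'centre': [307.6, 235.0], 'score': 0.82} [0.5178 0.0065 0.075 ]
load_button_top {'centre': [277.0, 247.1], 'score': 0.68} [ 0.5085 -0.0742  0.093 ]
load_button_top {'centre': [119.5, 323.1], 'score': 0.64} [ 0.4462 -0.4303  0.093 ]
console {'centre': [349.5, 216.4], 'score': 0.71} [0.5011 0.1574 0.    ]
console {'centre': [320.9, 250.8], 'score': 0.65} [0.5337 0.0323 0.    ]
```

View crops.

```bash
python3 - <<'E'
from h import *
a=cv2.imread("pics/top1.png")[180:330,215:415]; b=cv2.imread("pics/scene1.png")[150:300,220:420]
cv2.imwrite("pics/c1.png",np.vstack([cv2.resize(x,None,fx=3,fy=2,interpolation=2) if 0 else cv2.resize(x,(400*2,300),interpolation=2) if 0 else cv2.resize(x,(400,300),interpolation=cv2.INTER_CUBIC) for x in(a,b)]))
cv2.imwrite("pics/c2.png",cv2.resize(a,(800,600),interpolation=cv2.INTER_CUBIC))
E
```

```text
(no output)
```

View pics/top1.png

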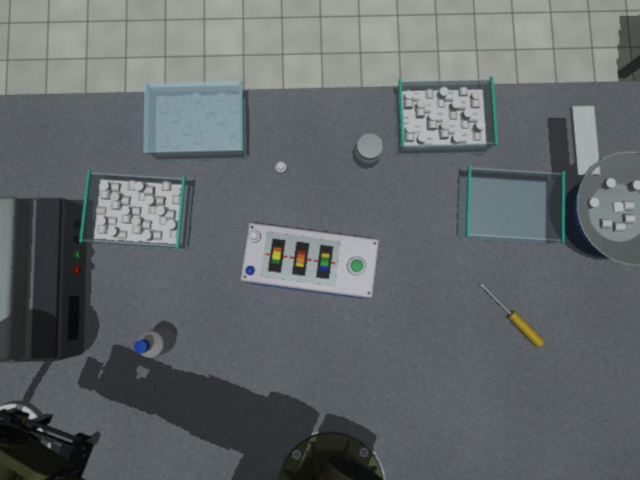

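View pics/c2.png

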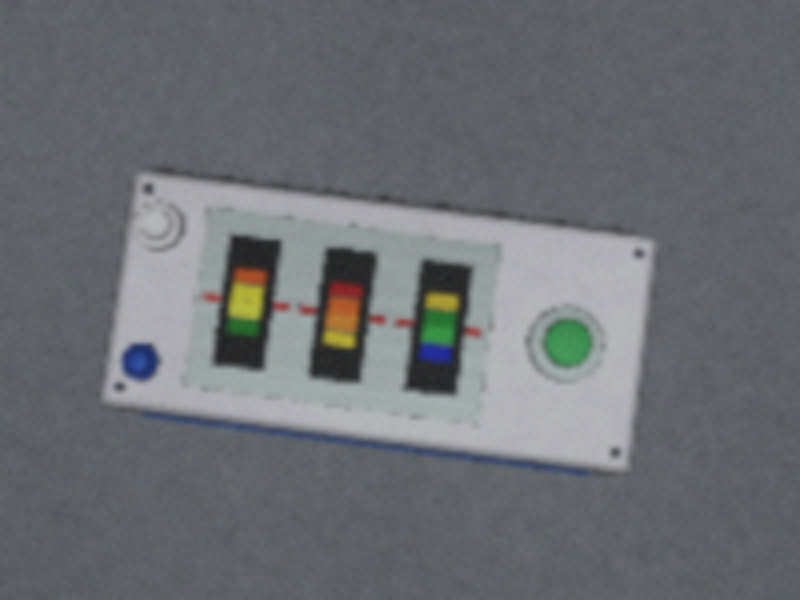

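```bash
python3 - <<'E'
from h import *
from scipy.optimize import least_squares
loc=[[0,.078,.075],[0,.022,.075],[0,-.034,.075],[0,-.108,.093],[0.07,.155,.075],[.07,-.155,.075],[-.07,-.155,.075],[-.07,.155,.075]]
crop=np.array([[246,302],[342,314.5],[439,327.5],[568,343],[137,173],[655,240],[628,468],[104,402]])
px=(crop+.5)/4-.5+[215,180]
S=[([0,.078,.075],[347.5,216.4]),([0,.022,.075],[328.8,226.3]),([0,-.034,.075],[307.6,235.0]),([0,-.108,.093],[277,247.1])]
def w(v,l): c,s=np.cos(v[2]),np.sin(v[2]); return np.array([v[0]+c*l[0]-s*l[1],v[1]+s*l[0]+c*l[1],l[2]])
ft=lambda v:np.concatenate([proj("top",w(v,l))-p for l,p in zip(loc,px)])
fs=lambda v:np.concatenate([proj("scene",w(v,l))-p for l,p in S])
for n,f in(("top",ft),("scene",fs),("both",lambda v:np.r_[ft(v),fs(v)])):
    r=least_squares(f,[.53,.035,-.16]); print(n,r.x.round(4),r.fun.round(1))
v=r.x
for l in loc[:4]: print(w(v,l).round(4))
# depth heights near crowns
for cam in("top","scene"):
    d=np.load(cam+"d.npy")
    for y in(.078,.022,-.034,-.108,.05):
        out=[]
        q=proj(cam,w(v,[0,y,.088])).round().astype(int)
        for dv in(-1,0,1):
            u=(q[0],q[1]+dv); o,dd=ray(cam,u); out.append((o+dd*d[u[1],u[0]])[2].round(4))
        print(cam,y,out)
# start->over left wheel, expressed in tool axes after the turn
o=ctrl.get_obs(); yaw=v[2]; ex=np.array([np.cos(yaw),np.sin(yaw)]); ey=np.array([np.sin(yaw),-np.cos(yaw)])
D=w(v,[-.01,.078,0])[:2]-o["ee_pos"][:2]; print("turn",-(yaw-o["eef_rot"][2]),"tool cm",100*D@ex,100*D@ey)
E
```

```text
top [ 0.5273  0.034  -0.1545] [ 0.3  0.2  0.2  0.1 -0.1 -0.  -0.  -0.3 -1.  -1.5  1.1 -1.2  1.   1.7
 -1.5  0.9]
scene [ 0.5258  0.0367 -0.1669] [ 0.2  0.  -1.1 -0.  -0.5  1.4  1.4 -1.3]
both [ 0.527   0.0348 -0.156 ] [-0.   0.3 -0.1  0.3 -0.4  0.1 -0.4 -0.1 -1.3 -1.4  0.9 -1.   0.6  1.9
 -1.9  1.  -0.3  0.5 -1.5  0.6 -0.7  2.3  1.2 -0.1]
[0.5391 0.1118 0.075 ]
[0.5304 0.0565 0.075 ]
[0.5217 0.0012 0.075 ]
[ 0.5102 -0.0719  0.093 ]
top 0.078 [np.float64(0.0847), np.float64(0.0863), np.float64(0.0866)]
top 0.022 [np.float64(0.0798), np.float64(0.0831), np.float64(0.0831)]
top -0.034 [np.float64(0.0794), np.float64(0.0842), np.float64(0.0837)]
top -0.108 [np.float64(0.1006), np.float64(0.0955), np.float64(0.1019)]
top 0.05 [np.float64(0.0769), np.float64(0.0701), np.float64(0.0746)]
scene 0.078 [np.float64(0.0828), np.float64(0.0843), np.float64(0.0904)]
scene 0.022 [np.float64(0.0837), np.float64(0.0861), np.float64(0.0841)]
scene -0.034 [np.float64(0.0807), np.float64(0.0859), np.float64(0.0868)]
scene -0.108 [np.float64(0.1003), np.float64(0.0985), np.float64(0.1007)]
scene 0.05 [np.float64(0.0779), np.float64(0.0773), np.float64(0.077)]
turn 1.3580234741298072 tool cm 38.90153247282233 34.334771615024394
```

```bash
python3 -m inch '[0,0,0,0,0,0.17,0,0,0,0,0,0,0.17,0,0,0,0,0,0,0.17,0,0,0,0,0,0,0.17,0,0,0,0,0,0,0.17,0,0,0,0,0,0,0.17,0,0,0,0,0,0,0.17,0,0,0,0,0,0,0.17,0]' && python3 -m inch '[3.24,2.86,0,0,0,0,0,3.24,2.86,0,0,0,0,0,3.24,2.86,0,0,0,0,0,3.24,2.86,0,0,0,0,0,3.24,2.86,0,0,0,0,0,3.24,2.86,0,0,0,0,0,3.24,2.86,0,0,0,0,0,3.24,2.86,0,0,0,0,0,3.24,2.86,0,0,0,0,0,3.24,2.86,0,0,0,0,0,3.24,2.86,0,0,0,0,0,3.24,2.86,0,0,0,0,0,0,0,0,0,0,0,0,0,0,0,0,0,0,0]'
cat > st.py <<'E'
from h import *
V=(.5273,.034,-.155)
o=ctrl.get_obs(); d=o["ee_pos"][:2]-V[:2]; c,s=np.cos(V[2]),np.sin(V[2])
print("t",round(o["time_s"],2),"console mm",(1000*np.array([c*d[0]+s*d[1],-s*d[0]+c*d[1],o["ee_pos"][2]])).round(2),"F console",(c*o["force"][0]+s*o["force"][1]).round(2),(-s*o["force"][0]+c*o["force"][1]).round(2),o["force"][2].round(2),"rot",o["eef_rot"].round(4),"w",o["grip_width"])
E
python3 st.py
```

```text
time_s: 1.6
ee_pos: [0.1983, 0.513, 0.2054]
eef_rot: [3.142, 0.0, -0.164]
force: [-1.2, 0.3, 0.2]
grip_width: 0.0172
time_s: 3.35
ee_pos: [0.5279, 0.1132, 0.2053]
eef_rot: [-3.142, 0.0, -0.158]
force: [-0.1, 1.0, 0.1]
grip_width: 0.0001
t 3.35 console mm [-11.61  78.32 205.34] F console -0.24 1.0 0.06 rot [-3.1416e+00  4.0000e-04 -1.5810e-01] w 7.881020388447805e-05
```

```bash
python3 -m inch '[0.15,0,2.6,0,0,0,0,0,0,2.6,0,0,0,0,0,0,2.6,0,0,0,0,0,0,2.4,0,0,0,0,0,0,0,0,0,0,0]'; python3 st.py;  python3 -m inch '[0,0,0.2,0,0,0,0,0,0,0.2,0,0,0,0,0,0,0.2,0,0,0,0,0,0,0.2,0,0,0,0,0,0,0.2,0,0,0,0]'; python3 st.py
```

```text
time_s: 3.98
ee_pos: [0.5285, 0.1134, 0.1024]
eef_rot: [3.141, 0.003, -0.157]
force: [0.6, 0.1, 1.2]
grip_width: 0.0005
t 3.98 console mm [-11.09  78.68 102.39] F console 0.55 0.16 1.15 rot [ 3.1408e+00  2.7000e-03 -1.5670e-01] w 0.000510265400205551
time_s: 4.6
ee_pos: [0.5297, 0.1126, 0.0934]
eef_rot: [3.142, -0.0, -0.158]
force: [0.4, -0.6, 0.4]
grip_width: 0.0005
t 4.6 console mm [-9.75 78.07 93.37] F console 0.45 -0.49 0.37 rot [ 3.1416 -0.     -0.1581] w 0.000476001029497548
```

```bash
cat > chk.py <<'E'
import sys
from station import ctrl
o=ctrl.get_obs(); print(o["ee_pos"][2].round(4),o["force"].round(2)); sys.exit(o["force"][2]>float(sys.argv[1]))
E
python3 -m inch '[0,0,0.1,0,0,0,0,0,0,0.1,0,0,0,0]' >/dev/null; python3 chk.py 2 && python3 -m inch '[0,0,0.1,0,0,0,0]' >/dev/null; python3 chk.py 2 && python3 -m inch '[0,0,0.1,0,0,0,0]' >/dev/null; python3 chk.py 2 && python3 -m inch '[0,0,0.05,0,0,0,0]'>/dev/null; python3 chk.py 2 && python3 -m inch '[0,0,0.05,0,0,0,0]'>/dev/null;  python3 chk.py 2 && python3 -m inch '[0,0,0.05,0,0,0,0]'>/dev/null; python3 chk.py 2 && python3 -m inch '[0,0,0.05,0,0,0,0]'>/dev/null;  python3 chk.py 2 && python3 -m inch '[0,0,0.05,0,0,0,0]'>/dev/null;  python3 chk.py 2 && python3 -m inch '[0,0,0.05,0,0,0,0]'>/dev/null; python3 chk.py 2
```

```text
0.0914 [ 0.07 -0.48  0.18]
0.0914 [ 0.07 -0.48  0.18]
0.0914 [ 0.07 -0.48  0.18]
0.0914 [ 0.07 -0.48  0.18]
0.0914 [ 0.07 -0.48  0.18]
0.0914 [ 0.07 -0.48  0.18]
0.0914 [ 0.07 -0.48  0.18]
0.0914 [ 0.07 -0.48  0.18]
0.0914 [ 0.07 -0.48  0.18]False
False
False
False
False
False
False
False
False
```

```bash
sed -i 's/sys.exit(\(.*\))$/sys.exit(int(\1))/' chk.py
python3 -m inch '[0,0,0.1,0,0,0,0]' >/dev/null; python3 chk.py 2 && python3 -m inch '[0,0,0.1,0,0,0,0]' >/dev/null && python3 chk.py 2 && python3 -m inch '[0,0,0.05,0,0,0,0]'>/dev/null && python3 chk.py 2 && python3 -m inch '[0,0,0.05,0,0,0,0]'>/dev/null &&  python3 chk.py 2 && python3 -m inch '[0,0,0.05,0,0,0,0]'>/dev/null && python3 chk.py 2 && python3 -m inch '[0,0,0.05,0,0,0,0]'>/dev/null &&  python3 chk.py 2 && python3 -m inch '[0,0,0.05,0,0,0,0]'>/dev/null && python3 chk.py 2 && python3 -m inch '[0,0,0.05,0,0,0,0]'>/dev/null && python3 chk.py 2 && python3 -m inch '[0,0,0.05,0,0,0,0]'>/dev/null && python3 chk.py 2 && python3 -m inch '[0,0,0.05,0,0,0,0]'>/dev/null && python3 chk.py 2
```

```text
0.0904 [ 0.62 -0.25 -0.31]
0.0894 [-0.48  0.31 -0.89]
0.0889 [-0.56 -0.33 -0.18]
0.0884 [0.39 0.52 0.08]
0.0879 [-0.01  0.2   1.05]
0.0874 [-0.24 -0.22 -0.38]
0.0869 [ 0.28  0.33 -0.13]
0.0864 [ 0.6   0.42 -0.19]
0.0859 [-0.66  0.22  0.03]
0.0854 [-0.35 -0.27  0.04]
```

```bash

python3 -m inch '[0,0,0.05,0,0,0,0]' >/dev/null; python3 chk.py 2 && python3 -m inch '[0,0,0.05,0,0,0,0]' >/dev/null && python3 chk.py 2 && python3 -m inch '[0,0,0.05,0,0,0,0]'>/dev/null && python3 chk.py 2 && python3 -m inch '[0,0,0.05,0,0,0,0]'>/dev/null &&  python3 chk.py 2 && python3 -m inch '[0,0,0.05,0,0,0,0]'>/dev/null && python3 chk.py 2 && python3 -m inch '[0,0,0.05,0,0,0,0]'>/dev/null &&  python3 chk.py 2 && python3 -m inch '[0,0,0.05,0,0,0,0]'>/dev/null && python3 chk.py 2
```

```text
0.0849 [ 0.5   0.32 -0.23]
0.0844 [-0.19  0.91 -0.45]
0.0839 [ 0.17  0.27 -0.74]
0.0834 [-0.07  0.28 -0.26]
0.0829 [-0.21 -0.29  0.48]
0.0824 [-0.36  0.21  1.1 ]
0.0821 [-1.32 -0.03  3.36]
```

```bash

python3 -m inch '[0,0,-0.6,0,0,0,0,1,0,0,0,0,0,0,0,0,0,0,0,0,0]' >/dev/null; python3 st.py; python3 -m inch '[0,0,0.1,0,0,0,0]' >/dev/null; python3 chk.py 2 && python3 -m inch '[0,0,0.05,0,0,0,0]' >/dev/null && python3 chk.py 2 && python3 -m inch '[0,0,0.05,0,0,0,0]'>/dev/null && python3 chk.py 2 && python3 -m inch '[0,0,0.05,0,0,0,0]'>/dev/null &&  python3 chk.py 2 && python3 -m inch '[0,0,0.05,0,0,0,0]'>/dev/null && python3 chk.py 2 && python3 -m inch '[0,0,0.05,0,0,0,0]'>/dev/null &&  python3 chk.py 2 && python3 -m inch '[0,0,0.05,0,0,0,0]'>/dev/null && python3 chk.py 2; python3 st.py
```

```text
t 7.35 console mm [ 0.94 78.   87.95] F console -0.52 -0.2 -0.01 rot [-3.1415e+00 -4.0000e-04 -1.5830e-01] w 8.091350002283575e-05
0.0867 [-0.31  0.44 -0.46]
0.0862 [-0.32  0.42  0.33]
0.0858 [ 0.51 -0.02 -0.32]
0.0854 [-1.12  0.13  0.37]
0.0849 [-0.22 -0.36  0.04]
0.0844 [-0.43  0.28  0.07]
0.0839 [0.48 0.23 0.28]
t 8.22 console mm [ 0.24 78.07 83.93] F console 0.44 0.3 0.28 rot [ 3.1415 -0.     -0.158 ] w 0.0005063458320177748
```

```bash

python3 -m inch '[0,0,0.05,0,0,0,0]' >/dev/null; python3 chk.py 2 && python3 -m inch '[0,0,0.05,0,0,0,0]' >/dev/null && python3 chk.py 2 && python3 -m inch '[0,0,0.05,0,0,0,0]'>/dev/null && python3 chk.py 2 && python3 -m inch '[0,0,0.05,0,0,0,0]'>/dev/null &&  python3 chk.py 2 && python3 -m inch '[0,0,0.05,0,0,0,0]'>/dev/null && python3 chk.py 2; python3 st.py
```

```text
0.0834 [ 0.56  0.2  -0.58]
0.0831 [-0.74  0.06  2.04]
t 8.47 console mm [ 0.34 78.09 83.08] F console -0.74 -0.06 2.04 rot [-3.1416e+00 -3.0000e-04 -1.5800e-01] w 0.0004763601223673884
```

```bash

python3 -m inch '[0,0,-0.7,0,0,0,0,-0.4,0,0,0,0,-0.175,0,-0.4,0,0,0,0,-0.175,0,0,0,0,0,0,-0.175,0,0,0,0,0,0,-0.175,0,0,0,0,0,0,-0.175,0,0,0,0,0,0,-0.175,0,0,0,0,0,0,-0.175,0,0,0,0,0,0,-0.175,0,0,0,0,0,0,-0.175,0,0,0,0,0,0,0,0]' >/dev/null; python3 st.py; python3 -m inch '[0,0,0.3,0,0,0,0,0,0,0.2,0,0,0,0]' >/dev/null; python3 chk.py 2 && python3 -m inch '[0,0,0.05,0,0,0,0]' >/dev/null && python3 chk.py 2 && python3 -m inch '[0,0,0.05,0,0,0,0]'>/dev/null && python3 chk.py 2 && python3 -m inch '[0,0,0.05,0,0,0,0]'>/dev/null &&  python3 chk.py 2 && python3 -m inch '[0,0,0.05,0,0,0,0]'>/dev/null && python3 chk.py 2 && python3 -m inch '[0,0,0.05,0,0,0,0]'>/dev/null &&  python3 chk.py 2 && python3 -m inch '[0,0,0.05,0,0,0,0]'>/dev/null && python3 chk.py 2; python3 st.py
```

```text
t 9.85 console mm [-7.62 77.43 90.31] F console -0.09 0.28 -0.01 rot [ 3.1413e+00 -1.0000e-04  1.4159e+00] w 0.00024089883083762447
0.0847 [ 0.01  0.03 -0.27]
0.0842 [ 0.02  0.71 -0.48]
0.0839 [-0.68  0.07 -0.05]
0.0835 [ 0.27 -0.12 -0.13]
0.0831 [-0.71  0.11  3.45]
t 10.6 console mm [-7.63 77.42 83.05] F console -0.72 0.0 3.45 rot [ 3.1414 -0.      1.4169] w 0.0004223038993797239
```

```bash

python3 -m inch '[0,0,0.05,0,0,0,0,0,0,0,0,0,0,0]' >/dev/null; python3 st.py;python3 -m inch '[0,0.2,0,0,0,0,0]' >/dev/null; python3 st.py;
```

```text
t 10.85 console mm [-7.57 77.43 82.72] F console -1.08 -0.04 4.99 rot [ 3.1411e+00 -1.0000e-04  1.4170e+00] w 0.0005606261692735929
t 10.97 console mm [-5.79 77.42 82.6 ] F console -2.89 -0.95 4.75 rot [-3.1413  0.      1.4171] w 0.00023948491487018784
```

Push to about 7 N and roll, checking midway.

```bash

python3 -m inch '[0,0.1,0.03,0,0,0,0]' >/dev/null; python3 st.py;python3 -m inch '[0,0.2,0,0,0,0,0,0,0.2,0,0,0,0,0]' >/dev/null; python3 st.py;python3 -m inch '[0,0.2,0,0,0,0,0,0,0.2,0,0,0,0,0]' >/dev/null; python3 st.py;python3 -m inch '[0,0.2,0,0,0,0,0,0,0.2,0,0,0,0,0]' >/dev/null; python3 st.py; python3 -m inch '[0,0,-1.5,0,0,0,0,0,-1.7,-2.5,0,0,0,0,0,0,-2.5,0,0,0,0]' >/dev/null;python3 st.py
python3 - <<'E'
from h import *
im,d=shot("top","top2"); im2,_=shot("scene","scene2")
a=im[225:295,240:370]; b=im2[185:270,250:380]
cv2.imwrite("pics/v2.png",np.vstack([cv2.resize(x,None,fx=4,fy=3.5,interpolation=cv2.INTER_CUBIC) for x in(a,b)])[...,::-1])
E
```

```text
t 11.1 console mm [-4.5  77.41 82.39] F console -1.86 -0.82 6.92 rot [ 3.1414e+00 -1.0000e-04  1.4170e+00] w 0.00031723682657963475
t 11.35 console mm [-0.34 77.42 82.49] F console -0.7 -0.47 5.68 rot [ 3.141e+00 -1.000e-04  1.417e+00] w 0.0007577807074691722
t 11.6 console mm [ 3.77 77.41 82.51] F console -0.59 -0.96 5.91 rot [ 3.1407e+00 -1.0000e-04  1.4169e+00] w 0.00040667589102787475
t 11.85 console mm [ 7.89 77.41 82.54] F console 0.69 -1.05 5.45 rot [ 3.1404e+00 -1.0000e-04  1.4170e+00] w 0.0006025851857176669
t 12.22 console mm [-10.51  77.45 148.49] F console 0.5 -1.08 0.3 rot [-3.1412e+00  1.0000e-04  1.4173e+00] w 0.0005626756486499905
```

View pics/v2.png

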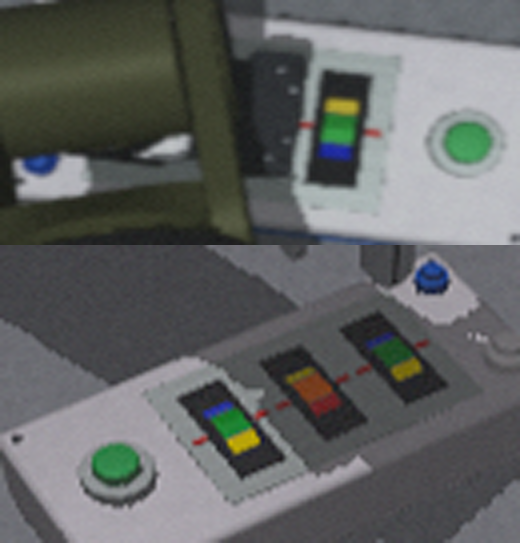

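```bash

python3 -m inch '[0,0.25,2.5,0,0,0,0,0,0,2.5,0,0,0,0,0,0,1.2,0,0,0,0,0,0,0.2,0,0,0,0,0,0,0.05,0,0,0,0]' >/dev/null; python3 st.py;python3 -m inch '[0,0,0.05,0,0,0,0,0,0,0,0,0,0,0]' >/dev/null; python3 st.py
```

```text
t 12.95 console mm [-7.   77.45 83.23] F console -0.63 0.02 1.55 rot [ 3.1411e+00 -1.0000e-04  1.4170e+00] w 0.0006402790313263583
t 13.2 console mm [-6.91 77.48 82.74] F console -0.58 -0.71 4.1 rot [ 3.1406e+00 -3.0000e-04  1.4170e+00] w 0.000694455016274946
```

```bash

python3 -m inch '[0,0.1,0.03,0,0,0,0]' >/dev/null; python3 st.py;python3 -m inch '[0,0.2,0,0,0,0,0,0,0.2,0,0,0,0,0]' >/dev/null; python3 st.py;python3 -m inch '[0,0.2,0,0,0,0,0,0,0.2,0,0,0,0,0]' >/dev/null; python3 st.py;python3 -m inch '[0,0.2,0,0,0,0,0,0,0.2,0,0,0,0,0,0,0.1,0,0,0,0,0]' >/dev/null; python3 st.py; python3 -m inch '[0,0,-1.5,0,0,0,0,-2.8,-0.1,-0.5,0,0,0,0,-2.75,0,0,0,0,0,0,0,0,0,0,0,0,0]' >/dev/null;python3 st.py
python3 - <<'E'
from h import *
im2,_=shot("scene","scene3")
b=im2[185:270,250:380]
cv2.imwrite("pics/v3.png",cv2.resize(b,None,fx=4,fy=4,interpolation=cv2.INTER_CUBIC)[...,::-1])
E
```

```text
t 13.32 console mm [-6.07 77.48 82.32] F console -2.66 -0.79 6.99 rot [ 3.1411e+00 -2.0000e-04  1.4171e+00] w 0.0005591507025007309
t 13.57 console mm [-1.79 77.5  82.45] F console -0.59 -1.19 6.87 rot [ 3.1405e+00 -3.0000e-04  1.4170e+00] w 0.0002845450314291881
t 13.82 console mm [ 2.31 77.45 82.46] F console -0.5 -1.41 6.61 rot [ 3.1403e+00 -3.0000e-04  1.4170e+00] w 0.0003146432071058679
t 14.2 console mm [ 7.52 77.46 82.52] F console 0.62 -0.81 5.59 rot [ 3.1398e+00 -3.0000e-04  1.4170e+00] w 0.0002624593685580899
t 14.7 console mm [  6.04  20.87 102.66] F console -0.27 0.66 0.2 rot [ 3.1410e+00 -1.0000e-04  1.4151e+00] w 0.00023985319179386144
```

View pics/v3.png

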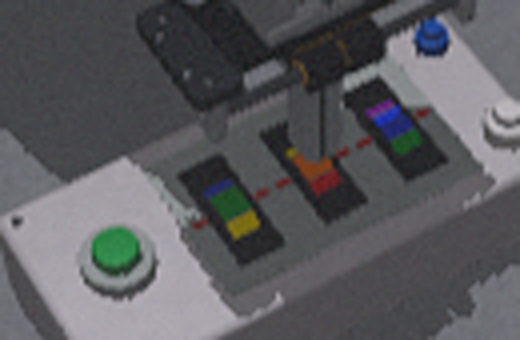

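```bash

python3 -m inch '[0.1,0.15,0.7,0,0,0,0,0,0,0.1,0,0,0,0]' >/dev/null; python3 chk.py 2 && python3 -m inch '[0,0,0.1,0,0,0,0]' >/dev/null && python3 chk.py 2 && python3 -m inch '[0,0,0.1,0,0,0,0]'>/dev/null && python3 chk.py 2 && python3 -m inch '[0,0,0.1,0,0,0,0]'>/dev/null &&  python3 chk.py 2 && python3 -m inch '[0,0,0.1,0,0,0,0]'>/dev/null && python3 chk.py 2 && python3 -m inch '[0,0,0.1,0,0,0,0]'>/dev/null &&  python3 chk.py 2 && python3 -m inch '[0,0,0.1,0,0,0,0]'>/dev/null && python3 chk.py 2 && python3 -m inch '[0,0,0.05,0,0,0,0]'>/dev/null && python3 chk.py 2 && python3 -m inch '[0,0,0.05,0,0,0,0]'>/dev/null && python3 chk.py 2 && python3 -m inch '[0,0,0.05,0,0,0,0]'>/dev/null && python3 chk.py 2 && python3 -m inch '[0,0,0.05,0,0,0,0]'>/dev/null && python3 chk.py 2 && python3 -m inch '[0,0,0.05,0,0,0,0]'>/dev/null && python3 chk.py 2 && python3 -m inch '[0,0,0.05,0,0,0,0]'>/dev/null && python3 chk.py 2 ; python3 st.py
```

```text
0.0931 [-0.12 -0.24 -0.05]
0.0926 [ 0.04 -0.46 -0.16]
0.0918 [-0.32  0.81 -0.77]
0.0908 [-0.34 -0.64 -0.69]
0.0898 [-0.16  0.01 -0.37]
0.0888 [-1.    0.68 -0.55]
0.0878 [-0.35 -0.18 -0.43]
0.0873 [-0.56  0.08  0.77]
0.0868 [ 0.38 -0.47  0.31]
0.0863 [ 0.13 -0.    0.15]
0.0858 [ 0.27  0.06 -0.65]
0.0853 [ 0.29 -0.2   1.08]
0.0848 [0.13 0.41 0.3 ]
t 16.5 console mm [ 7.33 22.93 84.8 ] F console 0.06 0.43 0.3 rot [-3.1415  0.      1.4171] w 0.0005233528523152276
```

```bash

python3 -m inch '[0,0,0.05,0,0,0,0]' >/dev/null; python3 chk.py 2 && python3 -m inch '[0,0,0.05,0,0,0,0]' >/dev/null && python3 chk.py 2 && python3 -m inch '[0,0,0.05,0,0,0,0]'>/dev/null && python3 chk.py 2 && python3 -m inch '[0,0,0.05,0,0,0,0]'>/dev/null &&  python3 chk.py 2 && python3 -m inch '[0,0,0.05,0,0,0,0]'>/dev/null && python3 chk.py 2 && python3 -m inch '[0,0,0.05,0,0,0,0]'>/dev/null &&  python3 chk.py 2 && python3 -m inch '[0,0,0.05,0,0,0,0]'>/dev/null && python3 chk.py 2 ; python3 st.py
```

```text
0.0843 [ 0.59 -0.85  1.16]
0.0838 [-0.22  0.21  0.08]
0.0833 [ 0.49 -0.35  0.29]
0.0828 [0.11 0.63 0.14]
0.0825 [ 0.2  -0.77  3.27]
t 17.12 console mm [ 7.47 22.93 82.5 ] F console 0.32 -0.73 3.27 rot [ 3.1413 -0.      1.417 ] w 0.0004835199095441508
```

```bash

python3 -m inch '[0,0,0.05,0,0,0,0,0,-0.1,0.02,0,0,0,0]' >/dev/null; python3 st.py;python3 -m inch '[0,-0.1,0.01,0,0,0,0]' >/dev/null; python3 st.py
```

```text
t 17.38 console mm [ 6.87 22.94 82.11] F console 2.38 -0.15 5.93 rot [ 3.1401e+00 -2.0000e-04  1.4170e+00] w 0.0004716906680459736
t 17.5 console mm [ 6.09 22.95 82.15] F console 2.63 0.33 5.19 rot [ 3.1394e+00 -2.0000e-04  1.4170e+00] w 0.0007919954022192071
```

```bash

python3 -m inch '[0,-0.2,0.02,0,0,0,0,0,-0.2,0,0,0,0,0]' >/dev/null; python3 st.py;python3 -m inch '[0,-0.2,0,0,0,0,0,0,-0.2,0,0,0,0,0]' >/dev/null; python3 st.py;python3 -m inch '[0,-0.2,0,0,0,0,0,0,-0.2,0,0,0,0,0,0,-0.2,0,0,0,0,0]' >/dev/null; python3 st.py; python3 -m inch '[0,0,-1.5,0,0,0,0,0,0,-2,0,0,0,0,-4.4,0.3,0,0,0,0,0,-4.4,0.5,0,0,0,0,0,-4.3,0,0,0,0,0,0,0,0,0,0,0,0,0]' >/dev/null;python3 st.py
python3 - <<'E'
from h import *
im2,_=shot("scene","scene4");im,_=shot("top","top4")
a=im[225:295,240:370];b=im2[185:270,250:380]
cv2.imwrite("pics/v4.png",np.vstack([cv2.resize(x,None,fx=4,fy=3.5,interpolation=cv2.INTER_CUBIC) for x in(a,b)])[...,::-1])
E
```

```text
t 17.75 console mm [ 2.01 22.96 82.  ] F console 1.54 0.18 6.33 rot [ 3.1396e+00 -3.0000e-04  1.4169e+00] w 0.0005636941677219871
t 18.0 console mm [-2.11 22.96 81.96] F console 0.75 0.38 5.36 rot [ 3.1399e+00 -3.0000e-04  1.4169e+00] w 0.0005721736957207707
t 18.38 console mm [-8.35 22.99 81.87] F console -1.24 -0.41 5.44 rot [ 3.1404e+00 -2.0000e-04  1.4171e+00] w 0.0003368823976652026
t 19.12 console mm [  -0.33 -110.21  117.06] F console -0.5 -0.42 0.67 rot [3.1411e+00 2.0000e-04 1.4138e+00] w 0.0005247125127562661
```

View pics/v4.png

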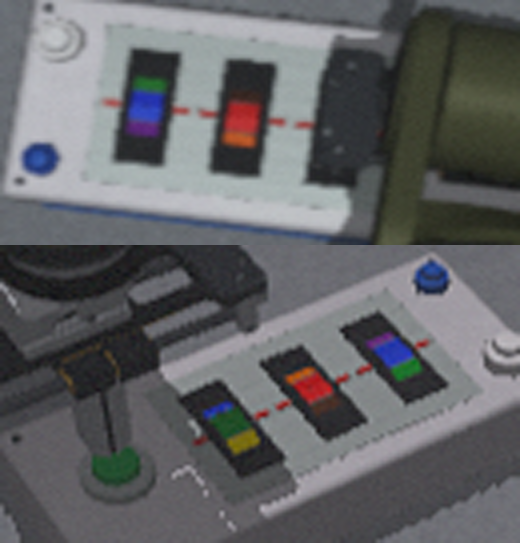

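```bash

python3 -m inch '[0.1,0,1.5,0,0,0,0,0,0,0.6,0,0,0,0,0,0,0.2,0,0,0,0]' >/dev/null; python3 st.py; python3 -m inch '[0,0,0.1,0,0,0,0,0,0,0.1,0,0,0,0]' >/dev/null; python3 chk.py 4 && python3 -m inch '[0,0,0.1,0,0,0,0]' >/dev/null && python3 chk.py 6 && python3 -m inch '[0,0,0.1,0,0,0,0]'>/dev/null && python3 chk.py 7 && python3 -m inch '[0,0,0.1,0,0,0,0]'>/dev/null &&  python3 chk.py 8 && python3 -m inch '[0,0,0.05,0,0,0,0]'>/dev/null && python3 chk.py 8 && python3 -m inch '[0,0,0.05,0,0,0,0]'>/dev/null && python3 chk.py 8; python3 st.py
```

```text
t 19.6 console mm [  -0.75 -106.35   92.82] F console -1.75 2.59 4.08 rot [-3.1405e+00 -4.0000e-04  1.4178e+00] w 0.0001950986649100405
0.0916 [-1.41  3.78  4.42]
t 19.85 console mm [  -0.39 -106.89   91.58] F console -1.97 3.52 4.42 rot [ 3.1413e+00 -2.0000e-04  1.4171e+00] w 0.0004978845530482953
```

```bash

python3 -m inch '[0,0,0.1,0,0,0,0]' >/dev/null; python3 chk.py 8 && python3 -m inch '[0,0,0.1,0,0,0,0]' >/dev/null && python3 chk.py 8 && python3 -m inch '[0,0,0.1,0,0,0,0]'>/dev/null && python3 chk.py 8 && python3 -m inch '[0,0,0.1,0,0,0,0]'>/dev/null &&  python3 chk.py 10 && python3 -m inch '[0,0,0.05,0,0,0,0]'>/dev/null && python3 chk.py 10 && python3 -m inch '[0,0,0.05,0,0,0,0]'>/dev/null && python3 chk.py 10; python3 st.py
```

```text
0.091 [-6.29  4.89 16.77]
t 19.98 console mm [  -0.25 -106.95   91.01] F console -6.97 3.86 16.77 rot [ 3.1408e+00 -2.0000e-04  1.4169e+00] w 0.0005164457327182675
```

```bash

python3 - <<'E'
from h import *
im2,_=shot("scene","scene5")
for r in ctrl.place_of("scene","load_button_top")[:2]: print(r,at_z("scene",r["centre"],.09))
V=(.5273,.034,-.155)
print(proj("scene",ctrl.get_obs()["ee_pos"]))
b=im2[200:280,235:345]
cv2.imwrite("pics/v5.png",cv2.resize(b,None,fx=7,fy=7,interpolation=cv2.INTER_CUBIC)[...,::-1])
E
python3 st.py
```

```text
{'centre': [276.4, 246.1], 'score': 0.46} [ 0.50372931 -0.07254578  0.09      ]
[278.49801894 247.48271382]
t 20.07 console mm [  -0.32 -106.94   91.13] F console -3.7 3.55 10.74 rot [ 3.141e+00 -2.000e-04  1.417e+00] w 0.0005743652089620496
```

View pics/v5.png

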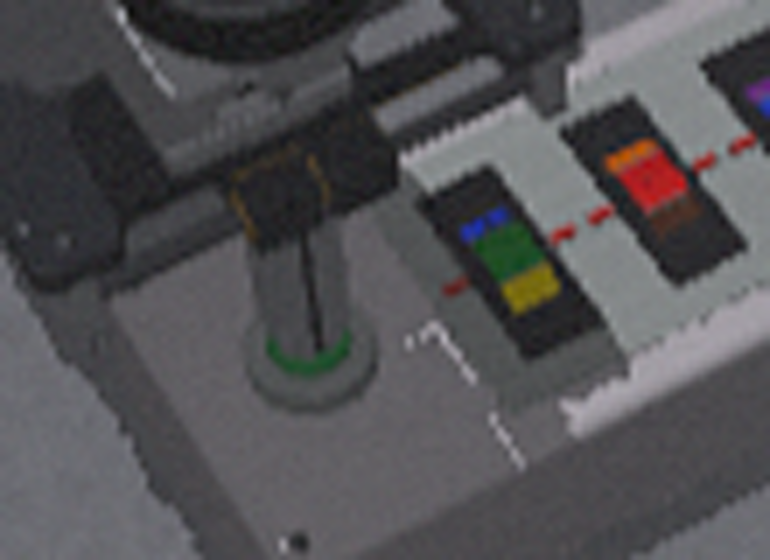

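```bash

for i in 1; do
python3 -m inch '[0,0,-0.1,0,0,0,0]' >/dev/null; python3 st.py
python3 -m inch '[0,0,-0.1,0,0,0,0]' >/dev/null; python3 st.py
python3 -m inch '[0,0,-0.1,0,0,0,0]' >/dev/null; python3 st.py
python3 -m inch '[0,0,-0.1,0,0,0,0]' >/dev/null; python3 st.py
python3 -m inch '[0,0,-0.1,0,0,0,0]' >/dev/null; python3 st.py
python3 -m inch '[0,0,-0.1,0,0,0,0]' >/dev/null; python3 st.py
python3 -m inch '[0,0,-0.1,0,0,0,0]' >/dev/null; python3 st.py
python3 -m inch '[0,0,-0.1,0,0,0,0]' >/dev/null; python3 st.py
python3 -m inch '[0,0,-0.1,0,0,0,0]' >/dev/null; python3 st.py
done
```

```text
t 20.2 console mm [  -0.34 -107.01   91.73] F console -1.87 3.92 4.11 rot [ 3.141e+00 -1.000e-04  1.417e+00] w 0.00040305556203532804
t 20.32 console mm [  -0.31 -107.05   92.61] F console -0.85 4.39 4.4 rot [ 3.1410e+00 -1.0000e-04  1.4169e+00] w 0.00019863809144939748
t 20.45 console mm [  -0.34 -107.09   93.49] F console -0.71 1.86 3.86 rot [3.1411 0.     1.417 ] w 0.00014062444525544195
t 20.57 console mm [  -0.35 -107.16   94.43] F console 0.53 2.72 2.8 rot [3.1412e+00 1.0000e-04 1.4169e+00] w 0.00028952269771579883
t 20.7 console mm [  -0.38 -107.19   95.4 ] F console 0.93 1.78 1.7 rot [3.1413e+00 1.0000e-04 1.4170e+00] w 8.464663434798719e-05
t 20.82 console mm [  -0.42 -107.25   96.35] F console 1.4 0.65 0.43 rot [3.1415e+00 2.0000e-04 1.4169e+00] w 0.0002928346686834124
t 20.95 console mm [  -0.48 -107.25   97.34] F console 0.9 0.67 -0.11 rot [-3.1416e+00  3.0000e-04  1.4170e+00] w 0.0003323806903414243
t 21.07 console mm [  -0.74 -107.23   98.17] F console -0.89 -1.04 0.5 rot [-3.1409e+00  2.0000e-04  1.4170e+00] w 0.00021587664440721614
t 21.2 console mm [  -0.7  -107.18   99.19] F console 0.47 0.08 0.47 rot [-3.141e+00  1.000e-04  1.417e+00] w 0.0008105029199159423
```

```bash

python3 -m inch '[0,0,-2,0,0,0,0,0,0,-4,0,0,0,0,0,-2,-4,0,0,0,0,0,-4,0,0,0,0,0,0,-4,0,0,0,0,0,0,-4,0,0,0,0,0,0,0,0,0,0,0,0]' ; python3 st.py
python3 - <<'E'
from h import *
im2,d=shot("scene","scene6");im,dt=shot("top","top6")
a=im[225:295,240:370];b=im2[185:270,250:380]
cv2.imwrite("pics/v6.png",np.vstack([cv2.resize(x,None,fx=4,fy=3.5,interpolation=cv2.INTER_CUBIC) for x in(a,b)])[...,::-1])
o,dd=ray("scene",(277,247)); print((o+dd*d[247,277]).round(4))
E
```

```text
time_s: 22.08
ee_pos: [0.3706, -0.0501, 0.1997]
eef_rot: [3.141, 0.0, 1.417]
force: [0.5, -0.3, -1.0]
grip_width: 0.0006
t 22.07 console mm [-141.86 -107.27  199.69] F console 0.53 -0.17 -0.95 rot [3.1407e+00 2.0000e-04 1.4169e+00] w 0.000619498372383818
[ 0.5115 -0.0758  0.0985]
```

View pics/v6.png

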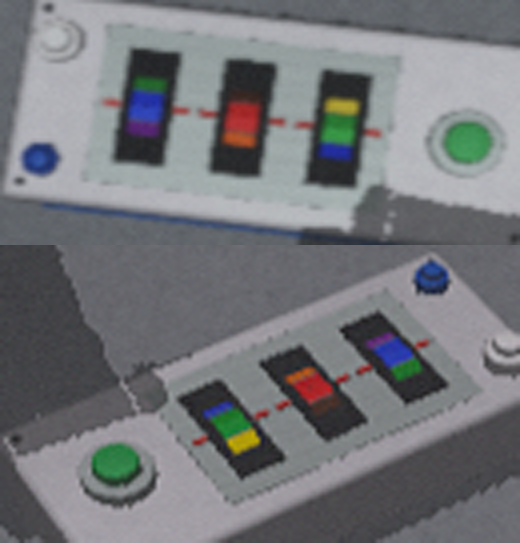

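```bash
python3 -c "from station import ctrl; print(ctrl.hand_in())"
```

```text
the job is handed in; nothing more can be done
None
```

The console is set to 6, 2, 5 and the code is loaded. I handed the job in at about 22 s of the 61 s allowed.

- **Wheels:** I rolled the left wheel from 4 to 6 in two one-digit strokes and the middle from 3 to 2 in one. I used closed fingertips at roughly 4–7 N. The right wheel already stood at 5, so I never touched it.
- **Button:** I checked in the pictures that the code was right, then pressed the green button and let it go. It had about 6 mm of spring travel and then a hard stop.
- **Last checks:** Both camera views after retracting show blue, red and green lands centred between the index marks. The button is back out, the cap and plug are in place, and nothing is touching the robot. I did not recheck the things on the table after the first picture, but the arm stayed clear of them.

Three readings did not go as expected:

- **Button height:** By touch the button's top was about 97 mm above the table, where the description implied 93 mm.
- **Force at the stop:** That height difference meant the force briefly read about 17 N straight down on the button (about 19 N in all) at its stop.
- **Sideways drag on the button:** I was still correcting sideways when the tip met the button, so it was dragged with about 4 N along the row, and up to about 7 N across it at the stop.

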